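Park the straightedge behind the last post

TASK

Put the long beech straightedge away in its bay at the back of the shoemaker's bench by pushing it over the bench top with the fingertips: angle one end in behind the short steel last post, then push the other end in too, so that the straightedge lies flat against the bay's back rail, between the two end blocks. Only push it: do not take it between the fingers and do not lift it. Leave the blue shoe, the wax tin, the hammer and the awl where they are, and finish with the hand clear.

Things in the scene. Friction and masses are not known exactly. Their poses are not given: they have to be found in the camera images.
- straightedge: pale beech bar with a bright steel strip along one long side, flat on the bench, 340 mm long, 45 mm wide, 24 mm high, 0.3 to 0.6 kg, slides with ordinary wood friction. Origin: centre of its underside. y along its length, x across (the steel strip, on the +x side, faces the bay at the start), z up.
- end_a (a point): centre (half-way up) of the straightedge's end face at its -y end, 170 mm from its middle; at the start this is the end nearer the last post, beside it on its +y side or a little nearer the robot, with 10 to 55 mm clear between the end and the post
- end_b (a point): centre (half-way up) of the straightedge's other end face, at its +y end
- bay: low oak bay fixed to the bench, open towards -x: back rail and two end blocks, 34 mm high, no raised floor (brown lining). Origin: bench top, middle of the rail's front face. x points away from the robot into the rail, y along it. End blocks: inner faces at y = -195 and +195 mm, 18 mm thick, reaching forward to x = -55 mm. Put away, the straightedge's middle is at x = -22.5 mm, y about 0.
- last_post: short dark steel post fixed in front of the bay, 32 mm in diameter for 42 mm, then a thinner pin, 70 mm high in all; base plate flush. Origin: its axis at the bench top; axes parallel to the bay's. Its axis is 120 to 130 mm in front of the rail and 80 to 120 mm from the -y end block; the opening between it and the +y end block is shorter than the straightedge.
- shoe: blue and pale-blue laced shoe on its last, standing on its sole, 310 mm long, 110 mm wide, 100 mm high, to the right of the work. Origin: under its middle; x towards the toe
- wax_tin: flat red round tin with a steel lid, 68 mm in diameter, 42 mm high, standing to the right of the post. Origin: centre of its underside
- hammer: shoemaker's hammer lying beyond the back rail, about 230 mm long, 32 mm high at most. Origin: on the bench under its steel head; the beech handle runs along -x, pointing away from the robot
- awl: awl with a beech handle lying beyond the back rail, about 175 mm long, 32 mm high, along its x axis (point to +x). Origin: on the bench under the handle
Not all that is in view belongs to the job. Of the things that look like the last_post, take the one that is nearest to the robot's base at the start.

How it is judged:
On the way:
1. one end of the straightedge is in behind the last post (((y of end_a in the frame of last_post below -0.005 m and x of end_a in the frame of last_post above 0.03 m) or (y of end_b in the frame of last_post below -0.005 m and x of end_b in the frame of last_post above 0.03 m))), for 0.1 s.
At the end, for the whole second after the job is handed in: The straightedge lies at rest, flat on the bench, in the bay: its back within 8 mm of the back rail at mid-length and parallel to the rail within 0.04 rad, between the two end blocks, and the hand is clear (angle between the y axis of straightedge and the y axis of bay, either way round below 0.04 rad and x of straightedge in the frame of bay between -0.0305 and -0.015 m and y of straightedge in the frame of bay between -0.03 and 0.03 m and height (world z) of each of end_a, end_b below 0.017 m and linear speed of straightedge below 0.01 m/s and angular speed of straightedge below 0.05 rad/s); the robot touches nothing.
It fails at once if the straightedge is lifted: an end rises more than 10 mm (height (world z) of any of end_a, end_b above 0.022 m).
It fails at once if the straightedge is taken between the fingers (z of the grasp point in the frame of straightedge below 0.034 m and x of the grasp point in the frame of straightedge between -0.014 and 0.014 m and y of the grasp point in the frame of straightedge between -0.165 and 0.165 m).
It fails at once if the shoe, the wax tin, the hammer or the awl is moved more than 15 mm (distance of any of shoe, wax_tin, hammer, awl from where it was at the start of the episode above 0.015 m).
It also fails if it takes over 72 s, if anything falls off the work surface, if the arm or the gripper's body presses on something with over 40 N, if the wrist force passes 120 N, or if a joint passes its speed limit or range.

ROBOT

A 6-joint arm with a two-finger parallel gripper is mounted at the origin on the work surface. World frame = base frame: x ahead of the robot, y to its left, z up, the work surface at z = 0. Lengths are in m, angles in rad, forces in N, time in s.
With the tool pointing down it reaches from about 0.4 to 0.925 m from the base axis. Payload 12.5 kg.
Tool frame: the origin (TCP) lies midway between the tips of the shut fingers; the grasp point (between the pads) lies arm.grip_depth behind it (arm.grip_depth is the distance from the TCP to the grasp point, in m); y points along the fingers, x is the direction in which the jaws open and shut, and the axes are right-handed (so a half turn about y gives the same grasp; the last joint's range is limited). The gripper opens to 95 mm and grips with 3 to 60 N. Pads are 20 mm wide; open, the fingers measure 119 mm over their backs; the gripper's body (75 mm by 180 mm) begins 59 mm behind the grasp point.
Start: joints at [-1.37, 0.491, 1.559, -0, 1.092, -0.106], TCP at [0.189, -0.596, 0.215] pointing down, gripper open.
Joint ranges: [-3.1, 3.1], [-0.84, 2.19], [0.05, 2.79], [-1.13, 4.28], [0.06, 2.93], [-2.69, 2.69]. Speed limits (rad/s): [2.22, 2.22, 2.79, 3.14, 3.14, 3.14].

INTERFACE

Orientations are given as a unit quaternion [x, y, z, w].
In Python, from plant import arm gives the robot as it stands.
- The arm moves only by the tool move_arm, never from a script. Its argument "targets" is a list of rows, each a list of 5 numbers: the shift along the tool's x, y, z in m, then the turn about the tool's y in rad, then the finger opening in m, from 0 to 0.0951. A call has 1 to 5 rows; each row is the pose to reach, as a shift and turn from the pose commanded when the call began, along the tool's axes at that moment; what a row does not reach only later rows make up. A row lasts 1/10 s, in which the tool goes at most 50 mm and 8.59 degrees, less where a joint would pass 70% of its speed; a pose out of reach is approached as far as the arm can. A call with a gripper value outside its range is refused whole. The fingers move at their own pace and stop on an object; "squeeze" is the grip in N (left out, the last holds). Time passes only in rows, so rows that repeat a pose let the fingers close. It gives the time, the measured TCP pose, the force and the opening at its end, in the units of the state.
- arm.observe(): the state, without advancing time (a new reading comes with each control period).
- arm.get_image(name): name is "scene" or "top"; returns a dict with "frame" (480x640x3 uint8, red, green, blue), "fov_y" (degrees; the focal length in pixels is half the picture's height over the tangent of half this angle, whatever the lens; pixels are square), "cx", "cy" (the principal point, pixels), "T" (4x4, takes a point from camera to world coordinates). Camera axes: x right, y up, looking along -z (the intrinsics and any distortion apply to the point x, -y, -z); pixel columns grow to the right and rows downward; lengths in m; the calibration is good to about 2 mm. A picture is of the moment at which its call begins. There is no depth.
- arm.finish_job(): hands the job in, once; it reports no verdict.
Trained networks look in the newest picture that a camera, given by its name, has taken for a name from the list of things; names that differ only in an ending like _2 or _b are one class to them, and where a whole thing is asked for, a point or a joint stands for the part that bears it (a point fixed in the world has none). Each returns a list of dicts, best first, with "p" (0 to 1); they miss things now and then, are a little off and sometimes report something else, mostly with a low value. They report only what shows in the picture. A call takes as long as a camera call. They do not tell look-alikes from the thing itself.
- arm.spot_in(camera, target): "location" ([column, row] in pixels, amid what is visible of it).
- arm.silhouettes(camera, target): "mask" (480x640 bool, what is visible of it) and "location" ([column, row] in pixels, amid what is visible of it).
The state is a dict: "time_s": time; "q": joint angles; "dq": joint speeds; "joint_efforts": joint torques, N m; "tool_pos": TCP position; "tcp_rot": TCP orientation; "force": force on the tool from outside, world axes, zero at the start; "moment": the same for the moment, N m; "gripper_width": opening from 0.0 (shut) to 1.0 (fully open).
Only numpy, scipy, OpenCV 4.12 (cv2) and the standard library are available. Lean on these libraries where they do the work, as an engineer would, in place of code of your own. Each camera call takes 0.05 s, during which the arm holds its last target.

## Working session

There is one attempt and no reset: what is moved stays moved. The work goes in short steps, Python scripts to look and compute and a tool call to move; the robot and the scene stay as the last step left them, time stands still between calls to the robot, and variables do not carry over. Pictures are saved under pics/ and viewed, and the job is handed in when it is done.

Besides the shell and the picture viewer there is one more tool, called after ">>>" as name(argument=value, ...), one argument or row to a line, values as JSON. move_arm: Moves the arm, as the interface text tells. Its arguments: {"type":"object","properties":{"targets":{"type":"array","items":{"type":"array","items":{"type":"number"}}},"squeeze":{"type":"number"}},"required":["targets"]}

```bash
ls; mkdir -p pics; python3 - <<'E'
from plant import arm
import cv2
s=arm.observe()
print(s, arm.grip_depth)
for n in ["scene","top"]:
    d=arm.get_image(n); cv2.imwrite(f"pics/{n}0.png",d["frame"][:,:,::-1]); print({k:v for k,v in d.items() if k!="frame"})
    for t in ["straightedge","bay","last_post","shoe","wax_tin","hammer","awl"]:
        print(t,[(r["p"],r["location"]) for r in arm.spot_in(n,t)])
E
```

```text
pics
{'time_s': 0.0, 'q': array([-1.36963000e+00,  4.91536333e-01,  1.55945272e+00, -2.25526696e-05,
        1.09171203e+00, -1.05607287e-01]), 'dq': array([ 1.46210743e-03, -1.52508450e-03,  7.09515735e-05,  4.44398751e-04,
       -7.64397775e-04, -1.90260303e-04]), 'joint_efforts': array([-7.16699760e-04, -6.12655592e+01, -2.58180803e+01,  6.92380127e-02,
        4.83313180e-02, -7.46129422e-05]), 'tool_pos': array([ 0.18870218, -0.59557046,  0.21407506]), 'tcp_rot': array([-0.57026643,  0.41802837, -0.4174388 ,  0.57078308]), 'force': array([-0.30768423, -0.62651357,  0.32157883]), 'moment': array([ 0.00380857, -0.01345982,  0.02283049]), 'gripper_width': 1.0024213945392344} 0.0188
{'fov_y': 53.73322359362934, 'cx': 323.96689053074624, 'cy': 238.85754685924763, 'T': array([[ 3.51955838e-01, -5.29882980e-01,  7.71589992e-01,
         1.40719913e+00],
       [ 9.36016268e-01,  1.98542128e-01, -2.90610685e-01,
        -3.60200386e-01],
       [ 7.96536725e-04,  8.24502911e-01,  5.65857150e-01,
         6.09151985e-01],
       [ 0.00000000e+00,  0.00000000e+00,  0.00000000e+00,
      
[... 341 characters left out ...]

{'fov_y': 50.66594311978359, 'cx': 322.7638773470886, 'cy': 237.81852288367858, 'T': array([[-1.13187850e-02,  9.86275969e-01, -1.64716721e-01,
         4.74326202e-01],
       [-9.99935095e-01, -1.13783237e-02,  5.82109440e-04,
        -8.13448196e-02],
       [-1.30007962e-03,  1.64712619e-01,  9.86340744e-01,
         1.11145104e+00],
       [ 0.00000000e+00,  0.00000000e+00,  0.00000000e+00,
         1.00000000e+00]])}
straightedge [(0.64, [234.5, 300.5])]
bay [(0.43, [407.4, 311.0])]
last_post [(0.79, [337.1, 280.7]), (0.71, [421.7, 255.5]), (0.66, [421.8, 198.8])]
shoe [(0.74, [505.3, 289.6])]
wax_tin [(0.8, [407.8, 309.8])]
hammer [(0.77, [240.4, 165.6])]
awl [(0.61, [330.3, 183.4])]
```

View pics/top0.png

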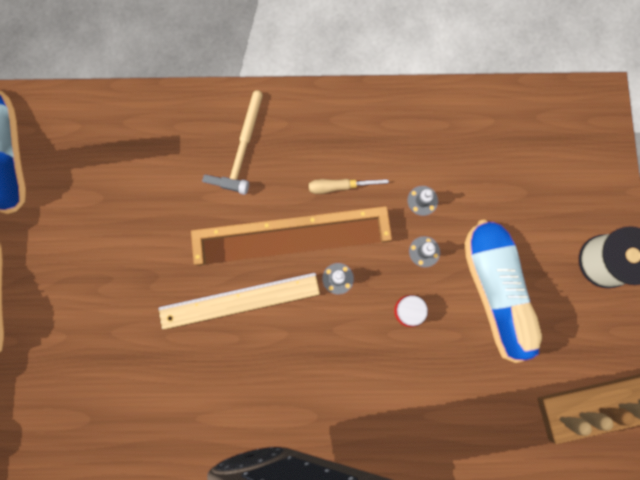

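View pics/scene0.png

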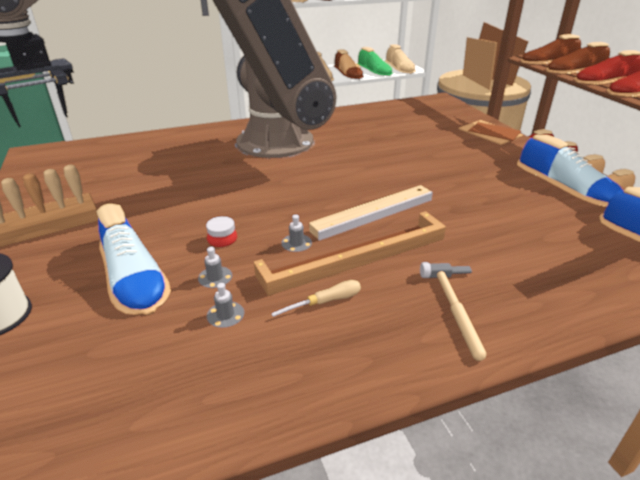

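The three last_post look-alikes in the top view are at (337,281), (422,255) and (422,199). The one at (337,281) fits: it is lowest in the picture, so nearest the base, and it stands in front of the bay at the bar's end. I'll enlarge a crop to confirm.

```bash
cat > h.py <<'E'
import numpy as np, cv2
from scipy.optimize import least_squares
def cam(d):
    f=240/np.tan(np.radians(d["fov_y"])/2); return f,d["cx"],d["cy"],np.array(d["T"])
def ray(d,uv,z):
    f,cx,cy,T=cam(d); u,v=uv
    r=T[:3,:3]@np.array([(u-cx)/f,-(v-cy)/f,-1]); o=T[:3,3]
    return o+r*(z-o[2])/r[2]
def proj(d,P):
    f,cx,cy,T=cam(d); p=(np.atleast_2d(P)-T[:3,3])@T[:3,:3]
    return np.c_[cx+f*p[:,0]/-p[:,2], cy-f*p[:,1]/-p[:,2]]
E
python3 - <<'E'
from plant import arm
from h import *
d=arm.get_image("top")
im=d["frame"][:,:,::-1]
cv2.imwrite("pics/c1.png",cv2.resize(im[190:340,150:350],(800,600),interpolation=cv2.INTER_CUBIC))
cv2.imwrite("pics/c2.png",cv2.resize(im[190:340,300:450],(600,600),interpolation=cv2.INTER_CUBIC))
for uv,z in [((337,280),.05),((422,252),.05),((422,198),.05)]: 
    p=ray(d,uv,z);print(p,np.hypot(*p[:2]))
E
```

```text
[ 0.5617162  -0.11075994  0.05      ] 0.572531970553416
[ 0.6187996  -0.29123058  0.05      ] 0.6839065706601956
[ 0.735929   -0.29633377  0.05      ] 0.7933506117624289
```

View pics/c1.png

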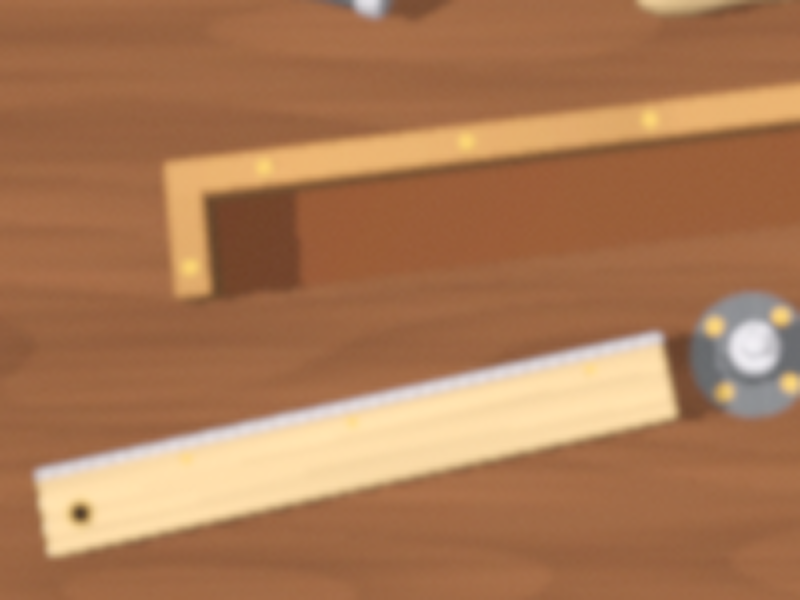

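View pics/c2.png

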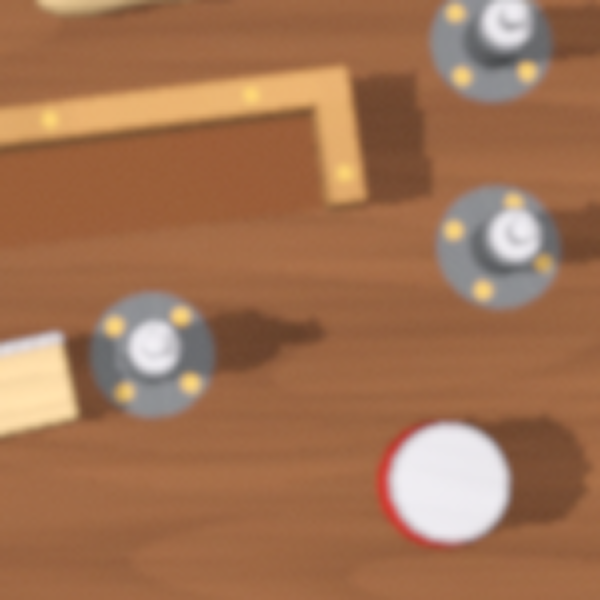

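```bash
cat >> h.py <<'E'
def c1(x,y): return ((x+.5)/4-.5+150,(y+.5)/4-.5+190)
def c2(x,y): return ((x+.5)/4-.5+300,(y+.5)/4-.5+190)
def fit(loc,W):
    loc=np.array(loc);W=np.array(W)[:,:2]
    f=lambda p:((loc@np.array([[np.cos(p[2]),np.sin(p[2])],[-np.sin(p[2]),np.cos(p[2])]]))+p[:2]-W).ravel()
    r=least_squares(f,[*W.mean(0),0]);return r.x,np.round(1000*r.fun.reshape(-1,2),1)
def toframe(p,w):
    c,s=np.cos(p[2]),np.sin(p[2]);return np.array([[c,s],[-s,c]])@(np.array(w)[:2]-np.array(p[:2]))
E
python3 - <<'E'
from plant import arm
from h import *
d=arm.get_image("top")
B=[c1(207,193),c1(212,294),c1(175,297),c2(313,107),c2(327,203),c2(367,197)]
W=[ray(d,u,.034) for u in B]
bay,r=fit([[0,.195],[-.055,.195],[-.055,.213],[0,-.195],[-.055,-.195],[-.055,-.213]],W);print("bay",bay,r)
S=[c1(36,473),c1(48,555),c1(661,332),c1(678,415)]
W=[ray(d,u,.024) for u in S]
st,r=fit([[.0225,.17],[-.0225,.17],[.0225,-.17],[-.0225,-.17]],W);print("st",st,r)
po=ray(d,c2(153,355),0);print("post",po,"in bay",toframe(bay,po))
po2=ray(d,c2(154,347),.07);print("posttop",po2)
print("tin",ray(d,c2(450,484),.042), "st in bay",toframe(bay,st),st[2]-bay[2])
print(arm.get_image("scene")["fov_y"])
d=arm.get_image("scene")
R=lambda p,l:np.array([p[0]+np.cos(p[2])*l[0]-np.sin(p[2])*l[1],p[1]+np.sin(p[2])*l[0]+np.cos(p[2])*l[1],l[2]])
im=d["frame"][:,:,::-1].copy()
P=[R(bay,[0,.195,.034]),R(bay,[0,-.195,.034]),R(bay,[-.055,-.195,.034]),R(bay,[-.055,.195,.034])]+[R(st,[a,b,.024]) for a in(-.0225,.0225) for b in(-.17,.17)]+[[*po[:2],.0],[*po[:2],.07]]
for u in proj(d,P): cv2.circle(im,tuple(int(round(x*16)) for x in u),24,(0,255,0),-1,cv2.LINE_AA,4)
cv2.imwrite("pics/c3.png",cv2.resize(im[170:320,200:460],(780,450),interpolation=cv2.INTER_CUBIC))
E
```

```text
bay [ 0.67943454 -0.01075204  0.11446006] [[ 0.   3.3]
 [ 0.1  1.3]
 [-0.5 -0.6]
 [ 1.7 -2.4]
 [-0.2 -2.7]
 [-1.1  1.1]]
st [0.52270544 0.09808326 0.20841903] [[ 0.6  0.3]
 [-0.4 -0.9]
 [-0.4  0.6]
 [ 0.1 -0. ]]
post [ 0.56937437 -0.11412133  0.        ] in bay [-0.12114584 -0.09012291]
posttop [ 0.56749682 -0.1126379   0.07      ]
tin [ 0.49664326 -0.26681861  0.042     ] st in bay [-0.14327345  0.12602322] 0.0939589644965673
53.73322359362934
```

View pics/c3.png

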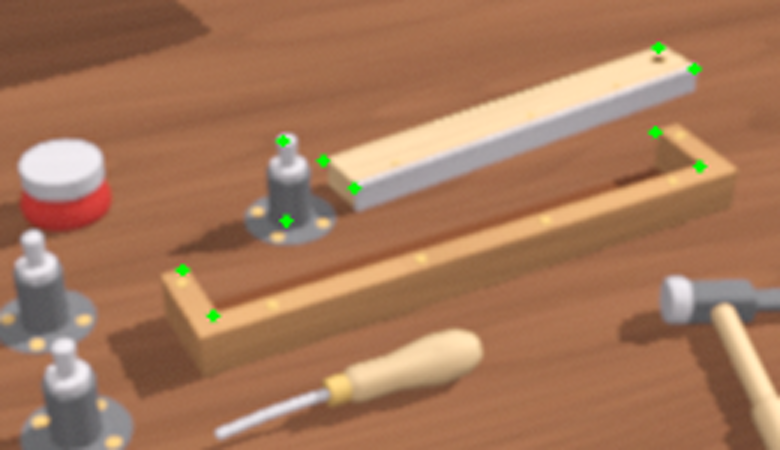

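The crop confirms the post at (337,281): the bar's end is about 31 mm from its left side.

- **Plan in the bay frame:** tilt the bar to about 0.25 rad, slide it along its own axis in behind the post, then swing end_b in.
- **Scene view check:** the projected points agree to within about 2–3 mm.

Next I work out the tool frame.

```bash
cat >> h.py <<'E'
from scipy.spatial.transform import Rotation as Ro
BAY=np.array([0.6794,-0.0108,0.1145]); POST=np.array([.5685,-.1135])
def b2w(p):
    c,s=np.cos(BAY[2]),np.sin(BAY[2]);return np.array([[c,-s],[s,c]])@np.array(p)+BAY[:2]
def go(s,xy,z,yaw=None):
    """print shift/turn in tool axes; yaw= desired world heading of tool x (mod pi)"""
    R=Ro.from_quat(s["tcp_rot"]).as_matrix()
    sh=R.T@(np.array([*xy,z])-s["tool_pos"])
    cur=np.arctan2(R[1,0],R[0,0]); t=0
    if yaw is not None:
        dy=(yaw-cur+np.pi/2)%np.pi-np.pi/2; t=dy*np.sign(R[2,1])
    print("target",np.round([*xy,z],4),"shift",np.round(sh,4),"turn",round(t,3),"cur yaw",round(cur,3))
E
python3 - <<'E'
from plant import arm
from h import *
s=arm.observe(); print(np.round(Ro.from_quat(s["tcp_rot"]).as_matrix(),3))
st=np.array([.5227,.0981,.2084]); n=np.array([np.cos(st[2]),np.sin(st[2])]); dd=np.array([-n[1],n[0]])
go(s,(.47,-.3),.2)
h=st[:2]-n*(.0225+.035)-dd*.02
go(s,h,.2,st[2]+np.pi/2)
E
```

```text
[[ 0.302  0.     0.953]
 [-0.953 -0.     0.302]
 [ 0.    -1.    -0.   ]]
target [ 0.47 -0.3   0.2 ] shift [-0.1971  0.0146  0.3574] turn 0 cur yaw -1.264
target [0.4706 0.0666 0.2   ] shift [-0.5464  0.0146  0.4687] turn 0.098 cur yaw -1.264
```

>>> move_arm(
  targets=[
    [-0.02, 0, 0.045, 0, 0.095],
    [-0.04, 0, 0.09, 0, 0.095],
    [-0.06, 0, 0.135, 0, 0.095],
    [-0.085, 0, 0.175, 0, 0.095],
    [-0.11, 0, 0.215, 0.0, 0.095],
  ],
)

```text
time_s: 1.5
tool_pos: [0.3616, -0.4245, 0.2147]
tcp_rot: [0.571, -0.418, 0.418, -0.57]
force: [0.8, -0.5, -0.0]
gripper_width: 1.0
```

>>> move_arm(
  targets=[
    [-0.025, 0, 0.04, 0, 0.095],
    [-0.05, 0, 0.08, 0.02, 0.095],
    [-0.08, 0, 0.12, 0.04, 0.095],
    [-0.115, 0, 0.15, 0.06, 0.095],
    [-0.155, 0, 0.18, 0.098, 0.095],
  ],
)

```text
time_s: 2.0
tool_pos: [0.4861, -0.2224, 0.2146]
tcp_rot: [0.549, -0.445, 0.446, -0.549]
force: [1.2, -0.6, 0.9]
gripper_width: 1.001
```

```bash
python3 - <<'E'
from plant import arm
from h import *
s=arm.observe();print(s["time_s"],s["tool_pos"])
st=np.array([.5227,.0981,.2084]); n=np.array([np.cos(st[2]),np.sin(st[2])]); dd=np.array([-n[1],n[0]])
go(s,st[:2]-n*(.0225+.035)-dd*.02,.2,st[2]+np.pi/2)
E
```

```text
2.0 [ 0.48614616 -0.22237025  0.21463702]
target [0.4706 0.0666 0.2   ] shift [-0.286   0.0145  0.0444] turn -0.001 cur yaw -1.363
```

>>> move_arm(
  targets=[
    [-0.045, 0, 0.005, 0, 0.095],
    [-0.09, 0, 0.01, 0, 0.095],
    [-0.135, 0.02, 0.02, 0, 0.095],
    [-0.18, 0.04, 0.025, 0, 0.095],
    [-0.225, 0.06, 0.03, 0, 0.095],
  ],
)

```text
time_s: 2.5
tool_pos: [0.4677, 0.0041, 0.1543]
tcp_rot: [-0.549, 0.445, -0.446, 0.55]
force: [0.9, -0.4, 0.3]
gripper_width: 1.0
```

>>> move_arm(
  targets=[
    [-0.03, 0.02, 0.005, 0, 0.095],
    [-0.05, 0.05, 0.01, 0, 0.095],
    [-0.056, 0.08, 0.01, 0, 0.095],
    [-0.056, 0.105, 0.01, 0, 0.095],
    [-0.056, 0.105, 0.01, 0, 0.095],
  ],
)

```text
time_s: 3.0
tool_pos: [0.465, 0.0596, 0.0475]
tcp_rot: [0.551, -0.446, 0.444, -0.549]
force: [-0.0, -0.3, 0.0]
gripper_width: 0.999
```

```bash
python3 - <<'E'
from plant import arm
from h import *
s=arm.observe();print(s["time_s"],s["tool_pos"])
st=np.array([.5227,.0981,.2084]); n=np.array([np.cos(st[2]),np.sin(st[2])]); dd=np.array([-n[1],n[0]])
go(s,st[:2]-n*(.0225+.035)-dd*.02,.01,st[2]+np.pi/2)
d=arm.get_image("top");cv2.imwrite("pics/t1.png",d["frame"][:,:,::-1])
E
```

```text
3.0 [0.46495768 0.05956025 0.04746826]
target [0.4706 0.0666 0.01  ] shift [-0.0057  0.0374  0.0071] turn 0.001 cur yaw -1.361
```

View pics/t1.png

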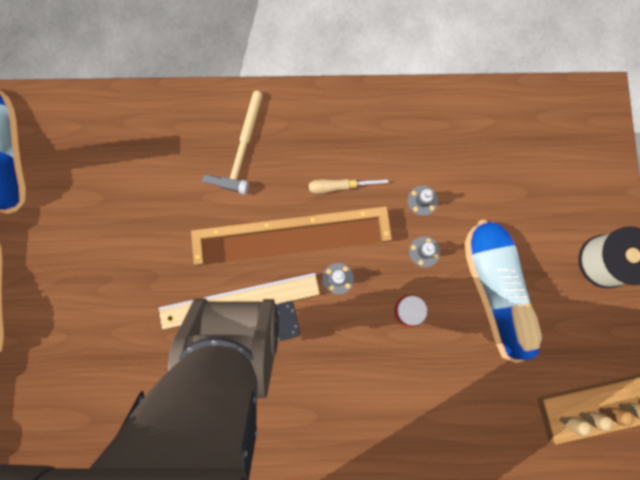

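>>> move_arm(
  targets=[
    [-0.003, 0.02, 0.005, 0, 0.095],
    [-0.006, 0.037, 0.01, 0, 0.095],
    [-0.006, 0.037, 0.018, 0, 0.095],
    [-0.006, 0.037, 0.026, 0, 0.095],
    [-0.006, 0.037, 0.034, 0, 0.095],
  ],
)

```text
time_s: 3.55
tool_pos: [0.499, 0.0721, 0.014]
tcp_rot: [-0.549, 0.445, -0.445, 0.549]
force: [-4.6, -0.5, 4.8]
gripper_width: 0.997
```

>>> move_arm(
  targets=[
    [0, 0, 0.006, -0.02, 0.095],
    [-0.001, 0, 0.012, -0.045, 0.095],
    [-0.002, 0, 0.018, -0.07, 0.095],
    [-0.003, 0, 0.024, -0.095, 0.095],
    [-0.004, 0, 0.03, -0.12, 0.095],
  ],
)

```text
time_s: 4.05
tool_pos: [0.5268, 0.0821, 0.0136]
tcp_rot: [0.576, -0.411, 0.411, -0.575]
force: [-3.8, -3.1, 4.4]
gripper_width: 0.998
```

>>> move_arm(
  targets=[
    [-0.001, 0, 0.004, -0.02, 0.095],
    [-0.001, 0, 0.008, -0.04, 0.095],
    [-0.001, 0, 0.008, -0.04, 0.095],
    [-0.001, 0, -0.02, -0.04, 0.095],
    [-0.001, -0.02, -0.045, -0.04, 0.095],
  ],
)

```text
time_s: 4.55
tool_pos: [0.4826, 0.0686, 0.0314]
tcp_rot: [0.584, -0.4, 0.399, -0.583]
force: [0.1, -0.1, 0.4]
gripper_width: 1.002
```

```bash
python3 - <<'E'
from plant import arm
from h import *
s=arm.observe();print(s["time_s"],s["tool_pos"])
d=arm.get_image("top");cv2.imwrite("pics/t2.png",cv2.resize(d["frame"][190:340,150:350,::-1],(800,600),interpolation=cv2.INTER_CUBIC))
E
```

```text
4.55 [0.48262596 0.06864529 0.03144842]
```

View pics/t2.png

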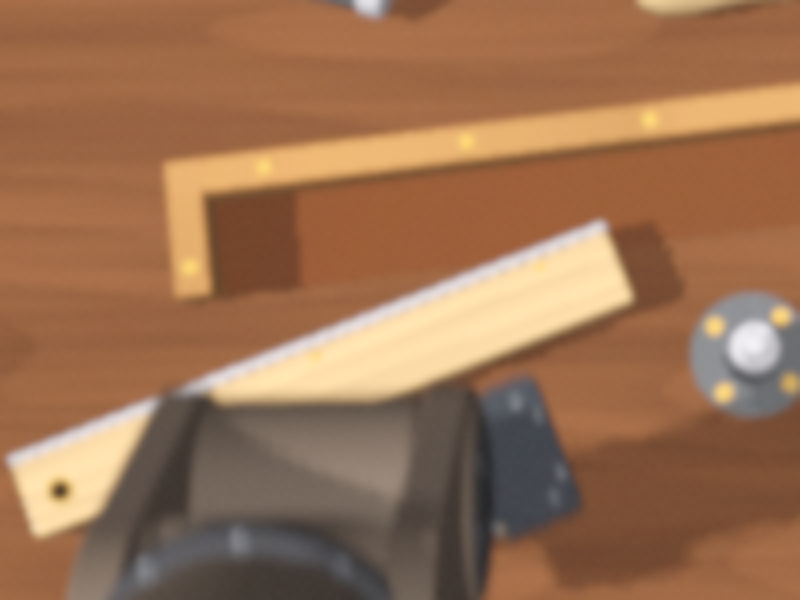

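```bash
cat >> h.py <<'E'
def bar(d,C):
    W=[ray(d,u,.024) for u in C]
    st,r=fit([[.0225,.17],[-.0225,.17],[.0225,-.17],[-.0225,-.17]],W)
    b=toframe(BAY,st); th=st[2]-BAY[2]
    print("bar world",np.round(st,4),"in bay",np.round(b,4),round(th,3),"res",np.abs(r).max())
    for sgn,nm in((-1,'a'),(1,'b')): print("end",nm,"in bay",np.round(b+sgn*.17*np.array([-np.sin(th),np.cos(th)]),4))
    n=np.array([np.cos(th),np.sin(th)]); print("n.c",n@b,"post.n+.0385",n@toframe(BAY,POST)+.0385,"corner.n-.0225",n@[-.055,.195]-.0225)
    return st
E
python3 - <<'E'
from plant import arm
from h import *
d=arm.get_image("top");s=arm.observe()
st=bar(d,[c1(8,460),c1(36,538),c1(605,222),c1(634,300)])
n=np.array([np.cos(st[2]),np.sin(st[2])]); dd=np.array([-n[1],n[0]])
go(s,st[:2]+dd*(.17+.04),.1,st[2])
go(s,st[:2]+dd*(.17+.04)-n*.0,.014,st[2])
E
```

```text
bar world [0.5572 0.1168 0.3711] in bay [-0.1068  0.1407] 0.257 res 0.8
end a in bay [-0.0636 -0.0237]
end b in bay [-0.1499  0.3051]
n.c -0.06758264851601858 post.n+.0385 -0.10209556742919934 corner.n-.0225 -0.026204280149394285
target [0.4811 0.3125 0.1   ] shift [-0.2282 -0.066   0.0868] turn 1.568 cur yaw -1.202
target [0.4811 0.3125 0.014 ] shift [-0.2282  0.02    0.0868] turn 1.568 cur yaw -1.202
```

>>> move_arm(
  targets=[
    [0, -0.045, -0.01, 0, 0.095],
    [-0.035, -0.07, -0.02, 0.15, 0.07],
    [-0.075, -0.075, -0.02, 0.3, 0.05],
    [-0.12, -0.075, 0, 0.45, 0.03],
    [-0.16, -0.075, 0.03, 0.6, 0.02],
  ],
)

```text
time_s: 5.15
tool_pos: [0.4516, 0.2183, 0.1085]
tcp_rot: [0.449, -0.546, 0.546, -0.45]
force: [1.1, -1.0, 0.4]
gripper_width: 0.721
```

```bash
python3 - <<'E'
from plant import arm
from h import *
s=arm.observe();print(s["q"])
st=np.array([.5572,.1168,.3711]);n=np.array([np.cos(st[2]),np.sin(st[2])]); dd=np.array([-n[1],n[0]])
go(s,st[:2]+dd*(.17+.04),.1,st[2])
E
```

```text
[ 3.18503656e-01  4.64899435e-01  1.97147876e+00 -2.88381690e-06
  7.03113405e-01  2.08329164e+00]
target [0.481  0.3125 0.1   ] shift [-0.0981  0.0086  0.0107] turn 1.006 cur yaw -1.765
```

>>> move_arm(
  targets=[
    [-0.03, 0, 0, -0.15, 0.02],
    [-0.06, 0, 0.005, -0.3, 0.02],
    [-0.09, 0, 0.01, -0.45, 0.02],
    [-0.1, 0, 0.01, -0.6, 0.02],
    [-0.1, 0, 0.01, -0.75, 0.02],
  ],
)

```text
time_s: 5.65
tool_pos: [0.4809, 0.315, 0.1074]
tcp_rot: [-0.62, 0.339, -0.34, 0.621]
force: [-0.4, -0.2, 0.9]
gripper_width: 0.302
```

>>> move_arm(
  targets=[
    [0, 0, 0, -0.15, 0.02],
    [0, 0, 0, -0.3, 0.02],
    [0, 0, 0, -0.45, 0.02],
    [0, 0, 0, -0.6, 0.02],
    [0, 0, 0, -0.75, 0.02],
  ],
)

```text
time_s: 6.15
tool_pos: [0.4808, 0.3135, 0.1077]
tcp_rot: [-0.701, 0.089, -0.09, 0.702]
force: [0.2, -0.4, -0.4]
gripper_width: 0.211
```

>>> move_arm(
  targets=[
    [0, 0, 0, -0.15, 0.02],
    [0, 0, 0, -0.3, 0.02],
    [0, 0, 0, -0.45, 0.02],
    [0, 0, 0, -0.6, 0.02],
    [0, 0, 0, -0.63, 0.02],
  ],
)

```text
time_s: 6.65
tool_pos: [0.4808, 0.3135, 0.1076]
tcp_rot: [-0.694, -0.133, 0.132, 0.695]
force: [0.3, 0.2, 0.3]
gripper_width: 0.209
```

```bash
python3 - <<'E'
from plant import arm
from h import *
s=arm.observe();print(s["q"],s["gripper_width"])
st=np.array([.5572,.1168,.3711]);n=np.array([np.cos(st[2]),np.sin(st[2])]); dd=np.array([-n[1],n[0]])
go(s,st[:2]+dd*(.17+.04),.014,st[2])
d=arm.get_image("top");cv2.imwrite("pics/t3.png",d["frame"][:,:,::-1])
print(np.round(Ro.from_quat(s["tcp_rot"]).as_matrix(),3))
E
```

```text
[4.62701270e-01 5.48230671e-01 1.79616278e+00 1.41463392e-05
 7.95698403e-01 8.60395360e-02] 0.20855767089055394
target [0.481  0.3125 0.014 ] shift [-0.0003  0.0936 -0.001 ] turn 0.006 cur yaw 0.377
[[ 0.93   0.001 -0.368]
 [ 0.368  0.001  0.93 ]
 [ 0.001 -1.     0.   ]]
```

View pics/t3.png

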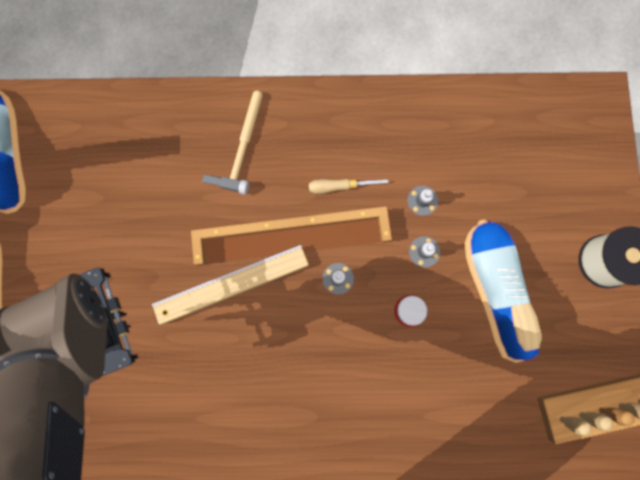

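>>> move_arm(
  targets=[
    [0, 0.04, 0, 0.006, 0.02],
    [0, 0.08, 0, 0.006, 0.02],
    [0, 0.093, 0, 0.006, 0.02],
    [0, 0.093, -0.015, 0.006, 0.02],
    [0, 0.093, -0.026, 0.006, 0.02],
  ],
)

```text
time_s: 7.2
tool_pos: [0.4905, 0.288, 0.0156]
tcp_rot: [-0.695, -0.129, 0.128, 0.695]
force: [0.2, -0.4, -0.1]
gripper_width: 0.209
```

>>> move_arm(
  targets=[
    [0, 0, -0.008, 0, 0.02],
    [0, 0, -0.016, 0, 0.02],
    [0, 0, -0.026, 0, 0.02],
    [0, 0, -0.036, 0, 0.02],
    [0, 0, -0.046, 0, 0.02],
  ],
)

```text
time_s: 7.7
tool_pos: [0.5067, 0.2455, 0.016]
tcp_rot: [-0.695, -0.129, 0.127, 0.696]
force: [-3.1, 5.2, 4.8]
gripper_width: 0.21
```

>>> move_arm(
  targets=[
    [0, 0, -0.008, 0, 0.02],
    [0, 0, -0.016, 0, 0.02],
    [0, 0, -0.024, 0, 0.02],
    [0, 0, -0.03, 0, 0.02],
    [0, 0, -0.03, 0, 0.02],
  ],
)

```text
time_s: 8.2
tool_pos: [0.5173, 0.2169, 0.0156]
tcp_rot: [-0.695, -0.129, 0.127, 0.695]
force: [-0.4, 0.5, -1.6]
gripper_width: 0.212
```

```bash
python3 - <<'E'
from plant import arm
from h import *
s=arm.observe();print(s["time_s"],s["tool_pos"])
d=arm.get_image("top");cv2.imwrite("pics/t4.png",cv2.resize(d["frame"][190:340,150:350,::-1],(800,600),interpolation=cv2.INTER_CUBIC))
E
```

```text
8.2 [0.51733586 0.21692072 0.01564042]
```

View pics/t4.png

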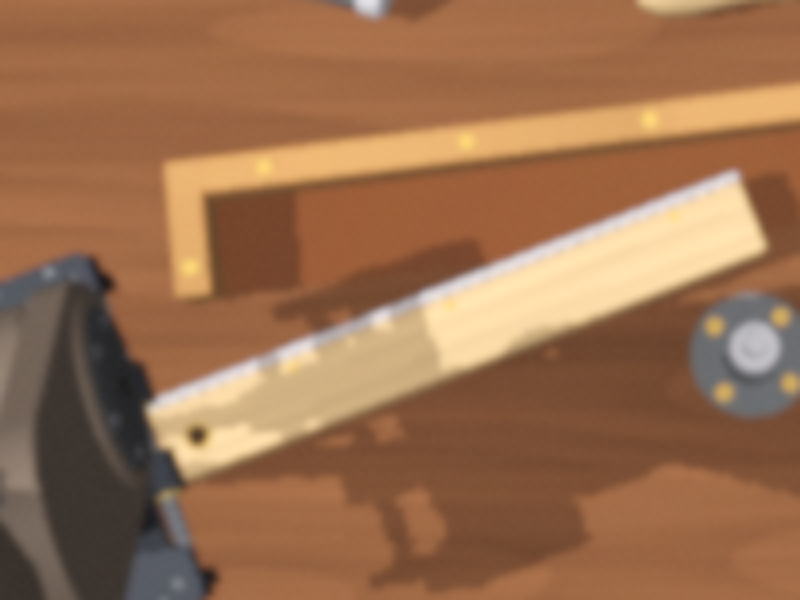

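```bash
python3 - <<'E'
from plant import arm
from h import *
d=arm.get_image("top");s=arm.observe()
st=bar(d,[c1(146,406),c1(176,486),c1(738,170),c1(767,247)])
go(s,st[:2],.0)
E
```

```text
bar world [0.5847 0.0442 0.3738] in bay [-0.0878  0.0654] 0.259 res 1.0
end a in bay [-0.0442 -0.0989]
end b in bay [-0.1314  0.2297]
n.c -0.0680585163461961 post.n+.0385 -0.10224291394754129 corner.n-.0225 -0.025664522243902622
target [0.5847 0.0442 0.    ] shift [ 0.0016  0.0152 -0.1859] turn 0 cur yaw 0.365
```

>>> move_arm(
  targets=[
    [0, 0, -0.008, 0, 0.02],
    [0, 0, -0.017, 0, 0.02],
    [0, 0, -0.026, 0, 0.02],
    [0, 0, -0.034, 0, 0.02],
    [0, 0, -0.042, 0, 0.02],
  ],
)

```text
time_s: 8.8
tool_pos: [0.5317, 0.1783, 0.015]
tcp_rot: [-0.695, -0.129, 0.128, 0.695]
force: [-1.5, 6.4, 4.5]
gripper_width: 0.21
```

>>> move_arm(
  targets=[
    [0, 0, -0.008, 0, 0.02],
    [0, 0, -0.015, 0, 0.02],
    [0, 0, -0.02, 0, 0.02],
    [0, 0, -0.02, 0, 0.02],
  ],
)

```text
time_s: 9.2
tool_pos: [0.5389, 0.1592, 0.0148]
tcp_rot: [0.695, 0.128, -0.128, -0.695]
force: [0.7, 0.2, -0.4]
gripper_width: 0.205
```

```bash
python3 - <<'E'
from plant import arm
from h import *
s=arm.observe();print(s["time_s"],s["tool_pos"])
d=arm.get_image("top");cv2.imwrite("pics/t5.png",cv2.resize(d["frame"][180:330,200:400,::-1],(800,600),interpolation=cv2.INTER_CUBIC))
E
```

```text
9.2 [0.53894468 0.15917353 0.0147807 ]
```

View pics/t5.png

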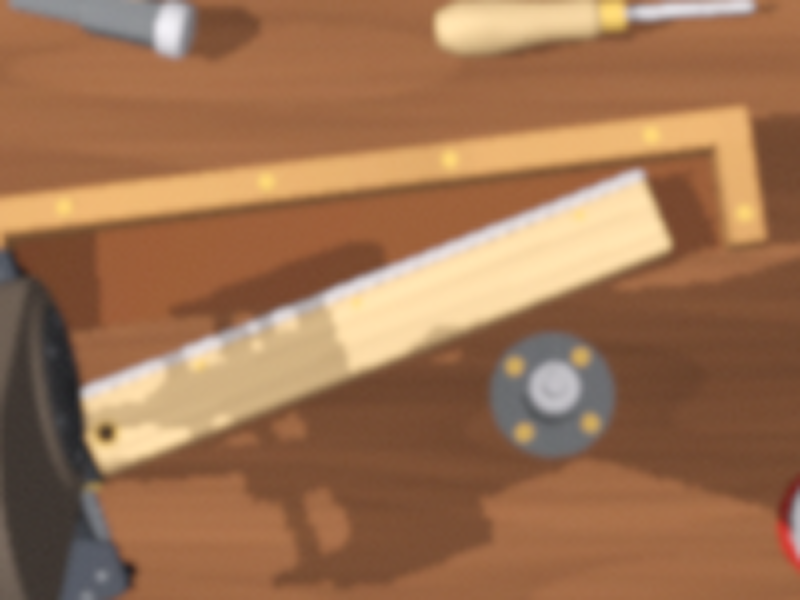

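```bash
python3 - <<'E'
from plant import arm
from h import *
d=arm.get_image("top");s=arm.observe()
c5=lambda x,y:((x+.5)/4-.5+200,(y+.5)/4-.5+180)
W=[ray(d,u,.024) for u in [c5(642,168),c5(672,245),c5(82,388)]]
st,r=fit([[.0225,-.17],[-.0225,-.17],[.0225,.166]],W);print(r)
st=bar(d,list(map(lambda p:c5(*p),[(75,391),(104,472),(642,168),(672,245)])))
go(s,st[:2],.014,st[2])
E
```

```text
[[ 0.7 -3.2]
 [ 1.5 -4. ]
 [-2.1  7.2]]
bar world [ 0.6101 -0.0184  0.3693] in bay [-0.0697  0.0004] 0.255 res 5.7
end a in bay [-0.0269 -0.1641]
end b in bay [-0.1126  0.1649]
n.c -0.0673880694914005 post.n+.0385 -0.10199345655159417 corner.n-.0225 -0.026576188430048706
target [ 0.6101 -0.0184  0.014 ] shift [ 0.0032  0.0006 -0.1916] turn -0.004 cur yaw 0.365
```

>>> move_arm(
  targets=[
    [0, 0, -0.006, 0, 0.02],
    [0, 0, -0.01, 0, 0.02],
    [0, 0, -0.01, 0, 0.02],
    [0, -0.01, 0.02, 0, 0.02],
    [0, -0.05, 0.045, 0, 0.02],
  ],
)

```text
time_s: 9.8
tool_pos: [0.521, 0.2014, 0.0622]
tcp_rot: [0.696, 0.126, -0.13, -0.695]
force: [0.6, 0.2, 0.5]
gripper_width: 0.21
```

```bash
python3 - <<'E'
from plant import arm
from h import *
s=arm.observe();print(s["time_s"],s["tool_pos"],s["q"])
d=arm.get_image("top");cv2.imwrite("pics/t6.png",cv2.resize(d["frame"][180:330,200:400,::-1],(800,600),interpolation=cv2.INTER_CUBIC))
E
```

```text
9.8 [0.52096592 0.20137437 0.06220789] [ 2.50749080e-01  6.00443071e-01  1.86162954e+00 -5.24904216e-04
  6.85627077e-01 -1.12550661e-01]
```

View pics/t6.png

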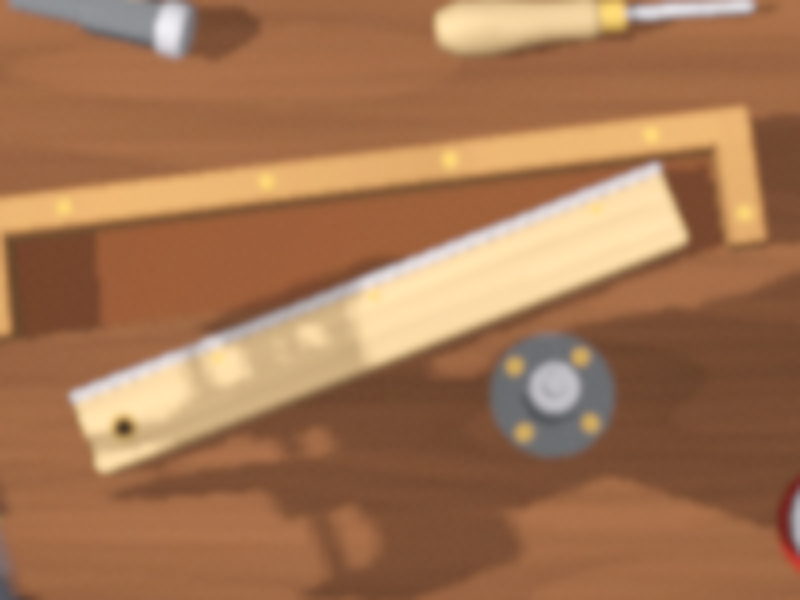

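```bash
python3 - <<'E'
from plant import arm
from h import *
d=arm.get_image("top");s=arm.observe()
c5=lambda x,y:((x+.5)/4-.5+200,(y+.5)/4-.5+180)
st=bar(d,list(map(lambda p:c5(*p),[(70,397),(101,475),(660,164),(689,241)])))
n=np.array([np.cos(st[2]),np.sin(st[2])]); dd=np.array([-n[1],n[0]])
go(s,st[:2]-n*(.0225+.035)+dd*.03,.1,st[2]+np.pi/2)
E
```

```text
bar world [ 0.6099 -0.0222  0.3694] in bay [-0.0703 -0.0033] 0.255 res 1.4
end a in bay [-0.0274 -0.1679]
end b in bay [-0.1132  0.1612]
n.c -0.06887031105856198 post.n+.0385 -0.10199887857701254 corner.n-.0225 -0.0265564839431559
target [ 0.5455 -0.0149  0.1   ] shift [-0.0579 -0.0321 -0.2123] turn 1.569 cur yaw 0.367
```

>>> move_arm(
  targets=[
    [-0.02, -0.035, 0, 0.1, 0.03],
    [-0.05, -0.045, -0.02, 0.25, 0.06],
    [-0.058, -0.045, -0.06, 0.4, 0.095],
    [-0.058, -0.045, -0.1, 0.55, 0.095],
    [-0.058, -0.045, -0.14, 0.7, 0.095],
  ],
)

```text
time_s: 10.4
tool_pos: [0.5187, 0.0484, 0.1097]
tcp_rot: [0.697, -0.12, 0.12, -0.697]
force: [0.6, -0.0, -1.0]
gripper_width: 0.574
```

```bash
python3 - <<'E'
from plant import arm
from h import *
s=arm.observe()
st=np.array([.6099,-.0222,.3694])
n=np.array([np.cos(st[2]),np.sin(st[2])]); dd=np.array([-n[1],n[0]])
go(s,st[:2]-n*(.0225+.035)+dd*.03,.1,st[2]+np.pi/2)
E
```

```text
target [ 0.5454 -0.015   0.1   ] shift [ 0.0464  0.0097 -0.0508] turn 0.861 cur yaw -0.341
```

>>> move_arm(
  targets=[
    [0.015, 0, -0.02, 0.15, 0.095],
    [0.03, 0, -0.035, 0.3, 0.095],
    [0.046, 0, -0.05, 0.45, 0.095],
    [0.046, 0, -0.05, 0.6, 0.095],
    [0.046, 0, -0.05, 0.75, 0.095],
  ],
)

```text
time_s: 10.9
tool_pos: [0.5455, -0.0133, 0.109]
tcp_rot: [0.604, -0.367, 0.367, -0.604]
force: [-0.2, 0.3, 0.1]
gripper_width: 0.975
```

>>> move_arm(
  targets=[
    [0, 0, 0, 0.11, 0.095],
    [0, 0, 0, 0.11, 0.095],
    [0, 0, 0, 0.11, 0.095],
  ],
)

```text
time_s: 11.2
tool_pos: [0.5454, -0.0124, 0.1094]
tcp_rot: [0.585, -0.397, 0.397, -0.585]
force: [0.3, -0.5, -0.1]
gripper_width: 0.998
```

```bash
python3 - <<'E'
from plant import arm
from h import *
s=arm.observe();print(s["time_s"],s["gripper_width"])
st=np.array([.6099,-.0222,.3694])
n=np.array([np.cos(st[2]),np.sin(st[2])]); dd=np.array([-n[1],n[0]])
go(s,st[:2]-n*(.0225+.035)+dd*.03,.015,st[2]+np.pi/2)
print("post wrt tool", Ro.from_quat(s["tcp_rot"]).as_matrix().T@(np.array([*POST,0])-s["tool_pos"]))
d=arm.get_image("top");cv2.imwrite("pics/t7.png",cv2.resize(d["frame"][150:390,150:470,::-1],(800,600),interpolation=cv2.INTER_CUBIC))
E
```

```text
11.2 0.9979618899889795
target [ 0.5454 -0.015   0.015 ] shift [ 0.0024  0.0944 -0.0009] turn 0.01 cur yaw -1.192
post wrt tool [ 0.10244208  0.10937026 -0.01591482]
```

View pics/t7.png

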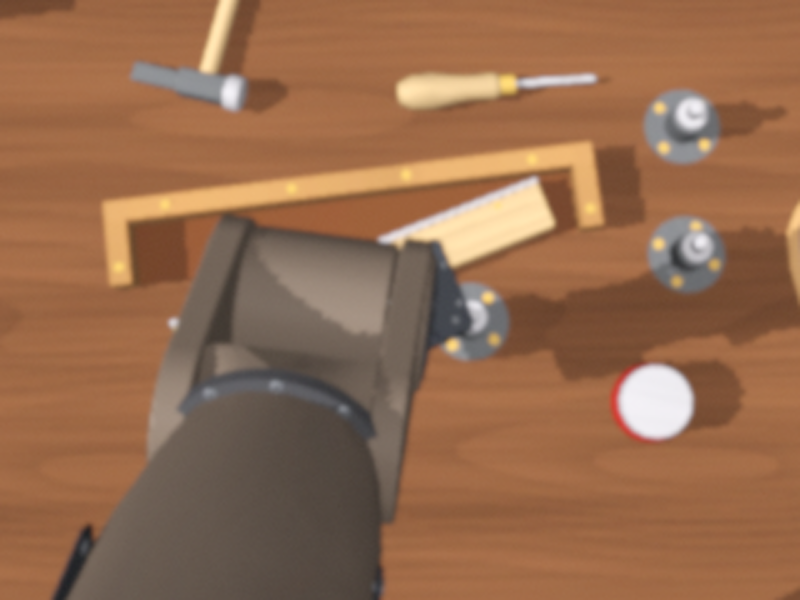

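>>> move_arm(
  targets=[
    [0.002, 0.045, 0, 0.01, 0.095],
    [0.002, 0.085, 0, 0.01, 0.095],
    [0.002, 0.094, 0, 0.01, 0.095],
    [0.002, 0.094, 0.012, 0.01, 0.095],
    [0.002, 0.094, 0.022, 0.01, 0.095],
  ],
)

```text
time_s: 11.75
tool_pos: [0.5686, -0.0057, 0.0171]
tcp_rot: [-0.582, 0.4, -0.401, 0.583]
force: [0.7, -0.0, 0.1]
gripper_width: 0.998
```

>>> move_arm(
  targets=[
    [0.0, 0, 0.006, 0.03, 0.095],
    [0.001, 0, 0.014, 0.07, 0.095],
    [0.002, 0, 0.022, 0.105, 0.095],
    [0.002, 0, 0.03, 0.14, 0.095],
    [0.003, 0, 0.038, 0.18, 0.095],
  ],
)

```text
time_s: 12.25
tool_pos: [0.6048, 0.0055, 0.0177]
tcp_rot: [-0.544, 0.451, -0.452, 0.545]
force: [-1.5, 0.6, -0.2]
gripper_width: 0.998
```

```bash
python3 - <<'E'
from plant import arm
from h import *
s=arm.observe();print(s["time_s"],s["tool_pos"],s["force"])
print(toframe(BAY,s["tool_pos"]))
go(s,b2w([-.055,.027]),.015,BAY[2]+np.pi/2)
d=arm.get_image("top");cv2.imwrite("pics/t8.png",cv2.resize(d["frame"][180:330,180:400,::-1],(792,540),interpolation=cv2.INTER_CUBIC))
d=arm.get_image("scene");cv2.imwrite("pics/s8.png",cv2.resize(d["frame"][170:320,200:460,::-1],(780,450),interpolation=cv2.INTER_CUBIC))
E
```

```text
12.25 [0.60480274 0.00549758 0.01774042] [-1.48818692  0.59676736 -0.17338165]
[-0.0722468  0.0247136]
target [0.6217 0.0097 0.015 ] shift [-0.0011  0.0028  0.0174] turn 0.071 cur yaw -1.385
```

View pics/t8.png

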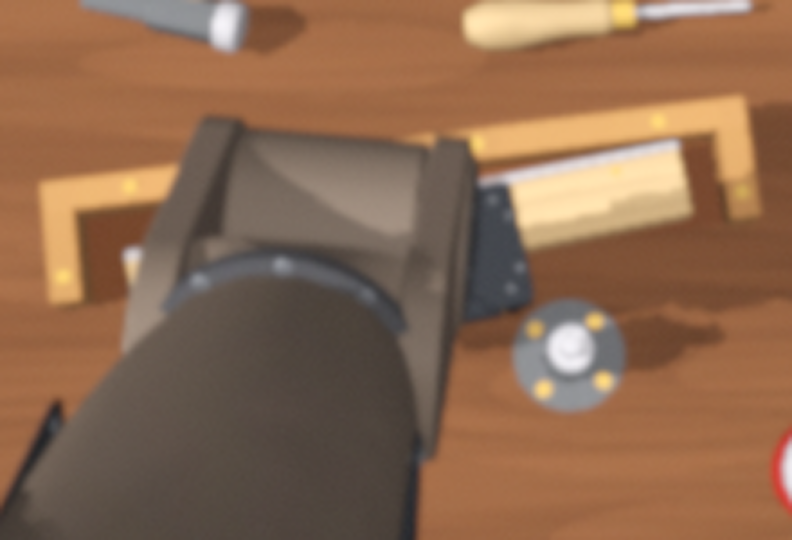

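View pics/s8.png

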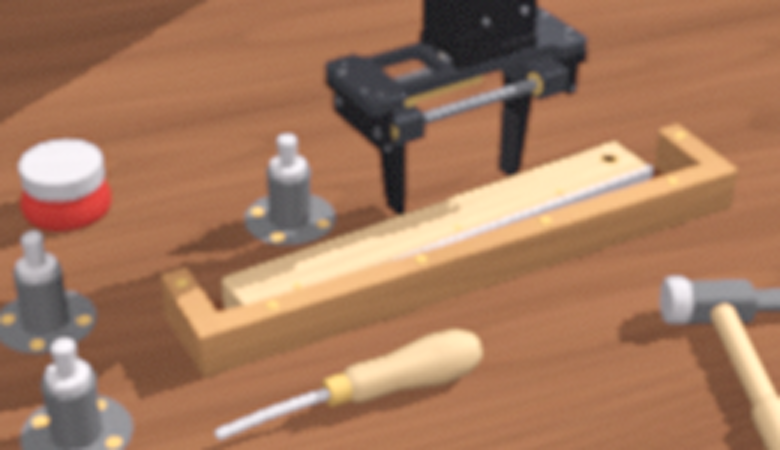

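>>> move_arm(
  targets=[
    [0, 0.002, 0.005, 0.025, 0.095],
    [0, 0.002, 0.009, 0.05, 0.095],
    [0, 0.002, 0.012, 0.07, 0.095],
    [0, 0.002, 0.015, 0.07, 0.095],
    [0, 0.002, 0.016, 0.07, 0.095],
  ],
)

```text
time_s: 12.85
tool_pos: [0.6188, 0.008, 0.0141]
tcp_rot: [0.528, -0.47, 0.47, -0.528]
force: [-7.2, -1.0, 5.6]
gripper_width: 0.999
```

>>> move_arm(
  targets=[
    [0, 0, 0.002, 0, 0.095],
    [0, 0, 0.003, 0, 0.095],
    [0, 0, 0.003, 0, 0.095],
  ],
)

```text
time_s: 13.15
tool_pos: [0.6212, 0.0083, 0.014]
tcp_rot: [0.528, -0.471, 0.47, -0.527]
force: [-8.2, 0.5, 6.7]
gripper_width: 1.004
```

```bash
python3 - <<'E'
from plant import arm
from h import *
s=arm.observe();print(s["time_s"],s["tool_pos"],s["force"])
print(toframe(BAY,s["tool_pos"]))
go(s,b2w([-.055,.027]),.015,BAY[2]+np.pi/2)
d=arm.get_image("scene");cv2.imwrite("pics/s9.png",cv2.resize(d["frame"][170:320,200:460,::-1],(780,450),interpolation=cv2.INTER_CUBIC))
E
```

```text
13.15 [0.62116043 0.00826002 0.01400914] [-8.23247507  0.53662551  6.73515645]
[-0.05568061  0.02558909]
target [0.6217 0.0097 0.015 ] shift [-0.0014 -0.001   0.0007] turn 0.0 cur yaw -1.456
```

View pics/s9.png

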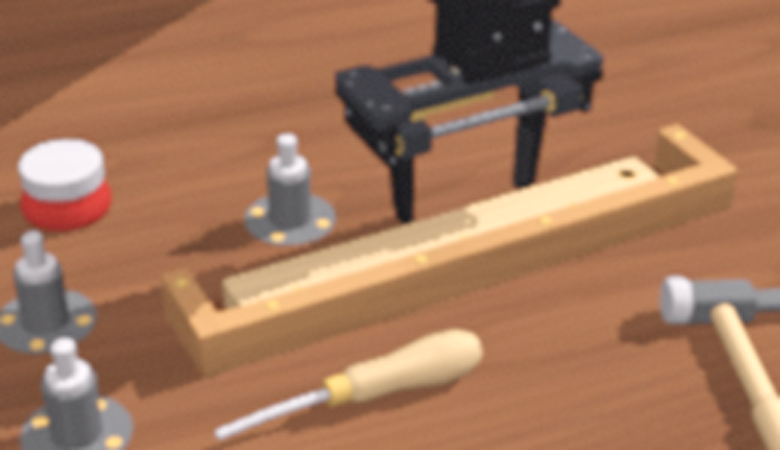

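>>> move_arm(
  targets=[
    [0, 0, 0.001, 0, 0.095],
    [0, 0, 0.002, 0, 0.095],
    [0, 0, 0.003, 0, 0.095],
    [0, 0, 0.003, 0, 0.095],
  ],
)

```text
time_s: 13.6
tool_pos: [0.6214, 0.0083, 0.0139]
tcp_rot: [0.53, -0.473, 0.468, -0.526]
force: [-20.5, -2.5, 15.4]
gripper_width: 0.998
```

Firm stop against the rail at about 20 N. I'll back off and raise the hand.

>>> move_arm(
  targets=[
    [0, 0, -0.006, 0, 0.095],
    [0, 0, -0.025, 0, 0.095],
    [0, -0.03, -0.05, 0, 0.095],
    [0, -0.07, -0.09, 0, 0.095],
    [0, -0.11, -0.12, 0, 0.095],
  ],
)

```text
time_s: 14.1
tool_pos: [0.5084, -0.005, 0.1191]
tcp_rot: [0.528, -0.47, 0.47, -0.528]
force: [-0.2, -0.4, 1.0]
gripper_width: 0.999
```

```bash
python3 - <<'E'
from plant import arm
from h import *
s=arm.observe();print(s["time_s"],s["tool_pos"],s["force"])
d=arm.get_image("top");cv2.imwrite("pics/t10.png",cv2.resize(d["frame"][180:330,180:400,::-1],(792,540),interpolation=cv2.INTER_CUBIC))
d=arm.get_image("scene");cv2.imwrite("pics/s10.png",cv2.resize(d["frame"][170:320,200:460,::-1],(780,450),interpolation=cv2.INTER_CUBIC))
E
```

```text
14.1 [ 0.50835044 -0.00495652  0.11905757] [-0.24536021 -0.4484645   1.04046872]
```

View pics/t10.png

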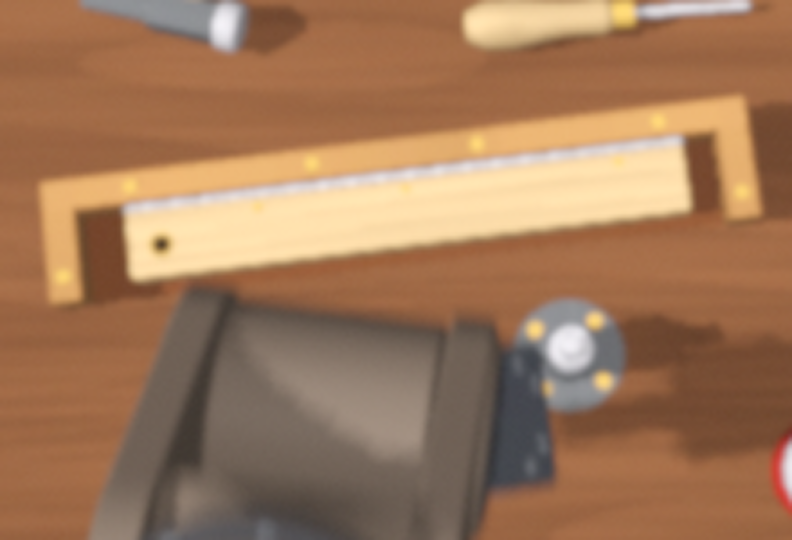

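View pics/s10.png

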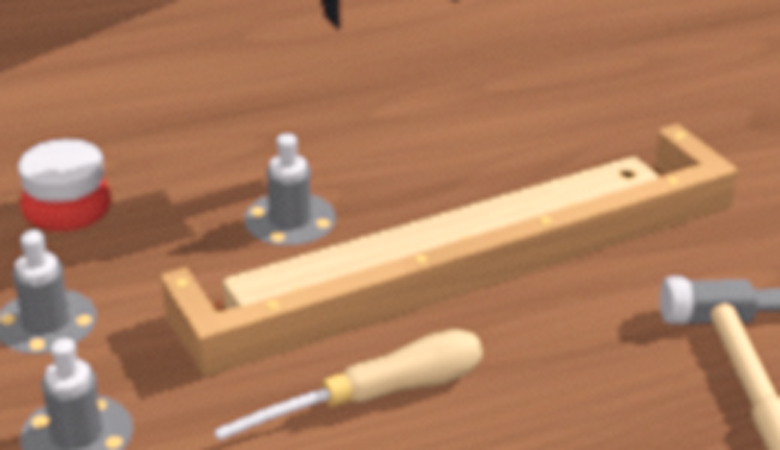

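```bash
python3 - <<'E'
from plant import arm
from h import *
d=arm.get_image("top")
c=lambda x,y:((x+.5)/3.6-.5+180,(y+.5)/3.6-.5+180)
bar(d,[c(124,205),c(128,281),c(682,137),c(691,211)])
for t in["shoe","wax_tin","hammer","awl"]:print(t,[r["location"] for r in arm.spot_in("top",t)][:1])
s=arm.observe();print(s["force"],s["dq"].round(4))
print(arm.finish_job())
E
```

```text
bar world [ 0.6574 -0.0166  0.1123] in bay [-0.0225 -0.0033] -0.002 res 1.2
end a in bay [-0.0229 -0.1733]
end b in bay [-0.0221  0.1667]
n.c -0.022511897940115252 post.n+.0385 -0.08320784159026162 corner.n-.0225 -0.07793447810197968
shoe [[505.2, 286.8]]
wax_tin [[407.3, 308.9]]
hammer [[237.3, 163.3]]
awl [[332.5, 183.9]]
[-0.05417852 -0.05184354  0.17646766] [ 0.0007  0.011   0.0019 -0.0021  0.0034  0.0005]
the job is handed in; nothing more can be done
None
```

The straightedge is in its bay, flat against the back rail between the two end blocks, and I handed the job in at about 14 s. The hand-in gives no verdict.

**What I did:**
1. Tilted the bar to about 0.26 rad with two open fingertips.
2. Pushed on the far end (end_b) to slide it along its own axis, so that end_a went in behind the post with about 34 mm to spare.
3. Pushed on the long side to swing the other end in.
4. Pressed it home; the push force rose to about 20 N against the rail. I then backed off and raised the hand.

It was only pushed, never gripped or lifted.

**Last checks (top picture):**

| Check | Measured | Required |
|---|---|---|
| Bar middle, x in the bay | −22.5 mm | −30.5 to −15 mm |
| Bar middle, y in the bay | −3 mm | −30 to +30 mm |
| Angle to the rail | −0.002 rad | below 0.04 rad |
| Worst misfit of the four corners | 1.2 mm | – |

- **Hand:** it was clear, with its force reading near zero.
- **Other things:** the networks put the shoe, tin, hammer and awl within about 4 pixels (roughly 8 mm) of their first readings. That matches the networks' scatter, and nothing I did touched them.

**Disagreements along the way:**
- The bay's corners fitted about 3 mm too narrow along its length.
- One mid-way reading of the bar was 6 mm off, because the gripper hid end_b; a clear picture then corrected it.

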